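Pin the retaining bar of a tube cradle

TASK

Three sample tubes lie in the sloped tube cradle. Swing the blue retaining bar all the way shut across them so that its tongue lies in the clevis, then take the red-headed retaining pin from its holder and push it along the sloping hole through clevis and bar until its collar sits on the clevis, and let go. Leave the vial and the two small bottles standing where they are.

Things in the scene. Friction and masses are not known exactly. Their poses are not given: they have to be found in the camera images.
- cradle: aluminium plate of the tube cradle, 120x180x10 mm, on a fixed white stand; sloping 30 degrees, its front edge low. Origin: centre of the plate's upper face, 75 mm above the worktop. Axes: x up the slope (away from the robot at yaw 0), y along the plate to its left, z square out of the plate (30 degrees from vertical, leaning back to the robot). Tubes on it reach z = 14 mm.
- clevis_mouth (a point): middle of the mouth of the pin hole, in the top face of the dark clevis at the cradle's right end (cradle frame 0, -60, 35 mm); axes as the cradle's, so the pin goes in along -z. The clevis is 32 mm (x) by 42 mm: upper ear z 27 to 35 mm, slot 15 to 27 mm for the bar's tongue, lower ear 0 to 15 mm. Holes 12 mm in diameter with 2 mm chamfers, bottomed by the plate at z = 0. Nothing near it stands higher than the ear save the bar's knob, 60 mm away.
- bar (a joint): angle of the blue retaining bar (rad): 0 shut against its stop, tongue in the clevis and holes in line; grows to at most 1.0 as the free end swings down the slope toward the robot, in the plane parallel to the plate. Stays where it is left by a friction of 0.10 N m (about 2 N at the knob). No spring.
- bar_pivot (a point): the bar's hinge axis at the bar's underside (cradle frame 0, 60, 17 mm); the axis is the cradle's z. The bar is 8 mm thick, 18 mm wide; its 12.5 mm pin hole is 120 mm from the pivot.
- bar_knob (a point): middle of the black knob on the bar, 60 mm from the pivot: 14 mm in diameter, standing 32 mm off the bar's upper face along the cradle's z, from 22 mm below to 10 mm above this point. In the cradle frame the knob is at (-60 sin q, 60 - 60 cos q, 47) mm for bar angle q.
- pin: loose steel retaining pin, 40 g nominal, 77 mm long, at first upright in the holder. Origin: centre of its tip; z along the pin toward the head. Shank 10 mm in diameter from 0 to 33 mm (tip tapers to 6 mm over the first 6 mm), collar 20 mm in diameter from 33 to 37 mm, round red head 16 mm in diameter from 37 to 77 mm.
- pin_collar (a point): centre of the underside of the pin's collar (33 mm up from the tip); axes as the pin's. Lies on clevis_mouth when the pin is home.
- pin_tip (a point): centre of the pin's tip; axes as the pin's
- holder: fixed grey block 50x50x45 mm on a black foot 66x66x6 mm, with a 13 mm upright through hole in which the pin stands, its collar on the block's top. Origin: centre of the underside.
- green_vial: loose vial with green band and white cap, 35 mm across, 80 mm tall; origin: centre of its foot
- black_cap_bottle: loose small clear bottle with black cap, 33 mm across, 74 mm tall; origin: centre of its foot
- dropper: loose white-capped dropper bottle, 33 mm across, 82 mm tall; origin: centre of its foot

How it is judged:
By the outcome, as a careful person would: the job done as asked, in the order asked, and still so for the second after the job is handed in, with the robot touching nothing.
It also fails if it takes over 48 s, if anything falls off the work surface, if the arm or the gripper's body presses on something with over 40 N, if the wrist force passes 120 N, or if a joint passes its speed limit or range.

ROBOT

A 6-joint arm with a two-finger parallel gripper is mounted at the origin on a cart in front of the work surface, level with it; the furniture and walls round the work are solid. World frame = base frame: x ahead of the robot, y to its left, z up, the work surface at z = 0. Lengths are in mm, angles in rad, forces in N, time in s.
With the tool pointing down it reaches from about 275 to 750 mm from the base axis. Payload 10.2 kg.
Tool frame: the origin (TCP) lies midway between the tips of the shut fingers; the grasp point (between the pads) lies grip_depth behind it (grip_depth is the distance from the TCP to the grasp point, in mm); z points along the fingers, y is the line along which they close (so a half turn about z gives the same grasp; the last joint's range is limited). The gripper opens to 85 mm and grips with 20 to 120 N. Pads are 22 mm wide; open, the fingers measure 114 mm over their backs; the gripper's body (76 mm by 85 mm) begins 54 mm behind the grasp point. The pads swing forward as they close: fully open they stand 13 mm farther back than shut.
Start: joints at [-1.409, 0.313, 1.498, -0, 1.331, -0.223], TCP at [197.059, -486.62, 231.294] pointing down, gripper open.
Joint ranges: [-2.94, 2.94], [-0.97, 2.17], [0.19, 2.56], [-1.23, 4.37], [0.02, 3.11], [-2.88, 2.88]. Speed limits (rad/s): [2.39, 2.39, 3.01, 3.14, 3.14, 3.14].

INTERFACE

Orientations are given as a unit quaternion [w, x, y, z].
In Python, from rig import * gives the robot as it stands.
- The arm moves only by the tool servo_tool, never from a script. Its argument "commands" is a list of rows, each a list of 3 entries, a list of its own where there are three numbers: the gripper command: -1 is fully open, 1 is shut, values between are in proportion, then the shift along the tool's x, y, z in m, then the turn, a rotation vector about the tool's x, y, z in units of 6 degrees (1.0 is 6 degrees). In form: [[grip, [dx, dy, dz], [ax, ay, az]], ...]. A call has 1 to 10 rows; each row shifts and turns the commanded pose from where the row before left it, along the tool's axes as they then stand; what a row does not reach is not made up. A row lasts 1/12 s, in which the tool goes at most 41.7 mm and 7.16 degrees, less where a joint would pass 70% of its speed; a pose out of reach is approached as far as the arm can. A call is refused whole if a number of a shift passes 0.0417 or a number of a turn 1, either way. A call with a gripper value outside its range is refused whole. The fingers move at their own pace and stop on an object; "squeeze" is the grip in N (left out, the last holds). Time passes only in rows, so rows that do not move let the fingers close. It gives the time, the measured TCP pose, the force, the opening and the grip force at its end, in the units of the state.
- sense(): the state, without advancing time (a new reading comes with each control period).
- capture(name): name is "scene" or "top" or "wrist"; returns a dict with "pixels" (384x512x3 uint8, red, green, blue), "z_map" (384x512 float32, mm along the optical axis (not along the pixel's ray), 0 where there is no reading), "fx", "fy", "cx", "cy" (pixels), "rvec" (rotation vector, rad) and "tvec" (3), from world to camera coordinates, as OpenCV has them; the wrist camera has in their place "T_tool_cam" (4x4, takes a point from camera to tool coordinates, whose origin is the TCP and whose axes are the flange's). Camera axes: x right, y down, z forward; pixel columns grow to the right and rows downward; lengths in mm; the calibration is good to about 2 mm. A picture is of the moment at which its call begins: read the wrist's pose just before it.
- finish_job(): hands the job in; it is judged then, once.
The state is a dict: "time_s": time; "joints": joint angles; "dq": joint speeds; "tau": joint torques, N m; "eef_pos": TCP position; "ee_rot": TCP orientation; "force": force on the tool from outside, world axes, zero at the start; "wrist_torque": the same for the moment, N m; "grip_width": opening from 0.0 (shut) to 1.0 (fully open); "grip_force": force on a finger pad.
Only numpy, scipy, OpenCV 4.12 (cv2) and the standard library are available. Lean on these libraries where they do the work, as an engineer would, in place of code of your own. Each camera call takes 0.05 s, during which the arm holds its last target. There are 200 camera calls.

## Working session

There is one attempt and no reset: what is moved stays moved. The work goes in short steps, Python scripts to look and compute and a tool call to move; the robot and the scene stay as the last step left them, time stands still between calls to the robot, and variables do not carry over. Pictures are saved under pics/ and viewed, at most 10 in all, crops included, and the job is handed in when it is done.

Besides the shell and the picture viewer there is one more tool, called after "Call:" as a command line: name --argument value ..., lists and objects as JSON in quotes. servo_tool: Moves the arm, as the interface text tells. Its arguments: {"type":"object","properties":{"commands":{"type":"array"},"squeeze":{"type":"number"}},"required":["commands"]}

```bash
mkdir -p pics; ls
python3 - <<'E'
from rig import *
import cv2,numpy as np,pickle
print(sense())
for n in("scene","top"):
    c=capture(n); pickle.dump(c,open(n+'.pkl','wb')); cv2.imwrite(f'pics/{n}0.png',cv2.resize(c['pixels'][:,:,::-1],(800,600),interpolation=cv2.INTER_CUBIC))
E
```

```text
pics
{'time_s': 0.0, 'joints': array([-1.40940766e+00,  3.13463535e-01,  1.49844267e+00, -3.24943079e-05,
        1.33102250e+00, -2.23407063e-01]), 'dq': array([-1.54073171e-03, -1.44536675e-03, -8.39327600e-05, -5.91956196e-04,
        1.07603168e-03, -3.39808862e-04]), 'tau': array([-1.31650384e-03, -4.12260711e+01, -2.59742975e+01, -2.84569214e-04,
        4.08845881e-03, -2.98750592e-05]), 'eef_pos': array([ 197.00293155, -486.34917901,  230.72605514]), 'ee_rot': array([-6.68196715e-04,  9.81547595e-01,  1.91216818e-01,  4.93952856e-06]), 'force': array([-0.79718448, -0.21194847, -0.99360001]), 'wrist_torque': array([-0.02360083, -0.02749444, -0.01920299]), 'grip_force': 0.0, 'grip_width': 0.997186526781056}
```

View pics/scene0.png

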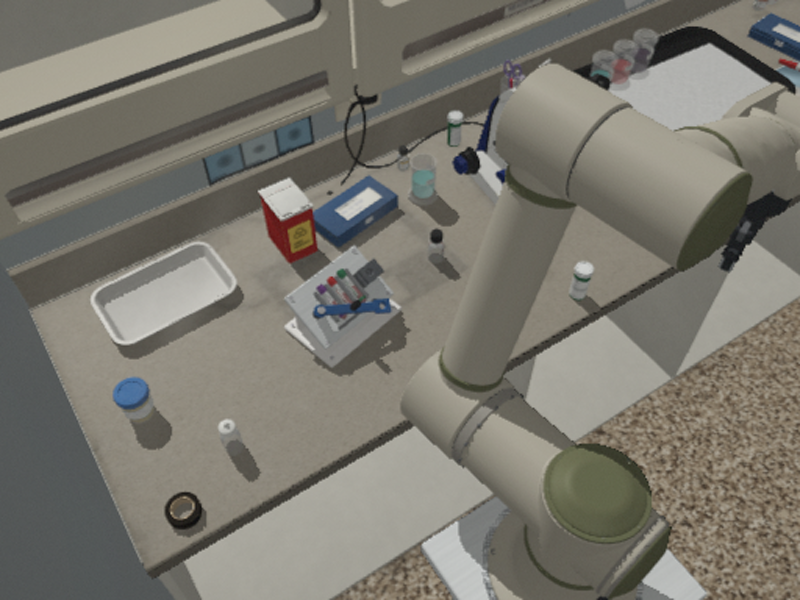

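View pics/top0.png

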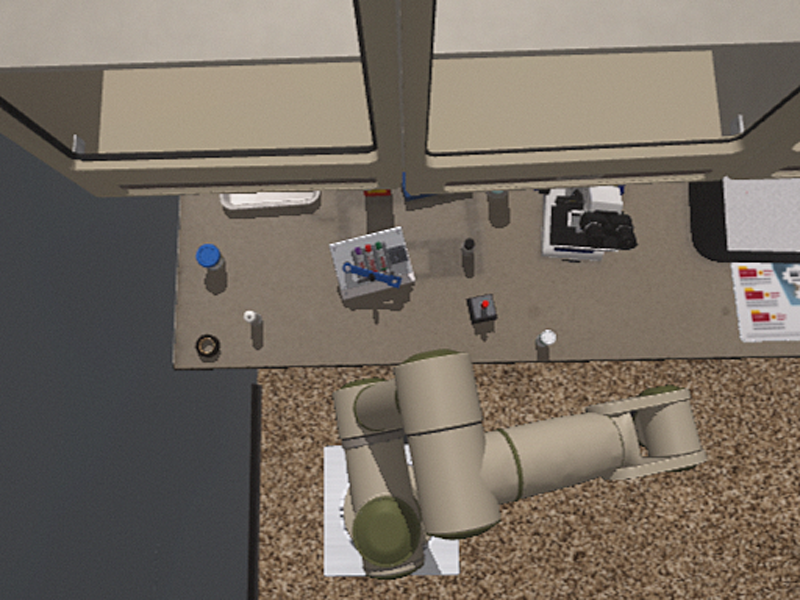

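```bash
python3 -c "
import rig
print([ (k,getattr(rig,k)) for k in dir(rig) if not k.startswith('_')])"
```

```text
[('PlanningError', <class 'rig.PlanningError'>), ('capture', <function make.<locals>.drawn_camera at 0x7f9af4c5c0e0>), ('finish_job', <function connect.<locals>.done at 0x7f9af4bd37e0>), ('grip_depth', 18.700000000000003), ('sense', <function make.<locals>.<lambda> at 0x7f9af4c5c5e0>)]
```

Both pictures show the cradle near top-picture (372,262), bar open, pin in holder at (484,305), vial (547,338), black-cap bottle (469,245), dropper (251,316). Enlarge the cradle and holder.

```bash
cat > h.py <<'E'
import cv2,numpy as np,pickle
from scipy.spatial.transform import Rotation as R
def w2c(c):
    T=np.eye(4)
    if 'T_tool_cam' in c: return np.linalg.inv(c['T_w_tool']@c['T_tool_cam'])
    T[:3,:3]=R.from_rotvec(np.ravel(c['rvec'])).as_matrix(); T[:3,3]=np.ravel(c['tvec']); return T
def ray(c,u,v):
    T=np.linalg.inv(w2c(c)); d=T[:3,:3]@np.array([(u-c['cx'])/c['fx'],(v-c['cy'])/c['fy'],1]); return T[:3,3],d
def at_z(c,u,v,z):
    o,d=ray(c,u,v); return o+d*(z-o[2])/d[2]
def depth(c,u,v):
    o,d=ray(c,u,v); return o+d*c['z_map'][int(round(v)),int(round(u))]
def proj(c,P):
    T=w2c(c); p=np.atleast_2d(P)@T[:3,:3].T+T[:3,3]; return np.c_[p[:,0]/p[:,2]*c['fx']+c['cx'],p[:,1]/p[:,2]*c['fy']+c['cy']]
def tool(s):
    T=np.eye(4); q=s['ee_rot']; T[:3,:3]=R.from_quat([q[1],q[2],q[3],q[0]]).as_matrix(); T[:3,3]=s['eef_pos']; return T
def cradle(x,y,yaw):
    T=np.eye(4); T[:3,:3]=(R.from_euler('z',yaw)*R.from_euler('y',-np.pi/6)).as_matrix(); T[:3,3]=[x,y,75]; return T
E
python3 - <<'E'
from h import *
c=pickle.load(open('top.pkl','rb'))
p=c['pixels'][:,:,::-1]
a=p[135:215,200:340] # x5
cv2.imwrite('pics/crop1.png',cv2.resize(a,None,fx=5.7,fy=5.7,interpolation=cv2.INTER_CUBIC))
# first estimates
for n,u,v in(("holder",483,307),("cradle",372,263),("vial",547,338),("black",469,245),("drop",251,316),("pin head",485,304)):
    print(n,depth(c,u*.64,v*.64).round(1))
E
```

```text
holder [ 473.1 -233.9   65.8]
cradle [584.6  31.6  84.2]
vial [ 392.8 -378.8   84. ]
black [ 625.3 -205.5   76. ]
drop [462.8 326.3  77. ]
pin head [ 475.7 -235.6   94.6]
```

View pics/crop1.png

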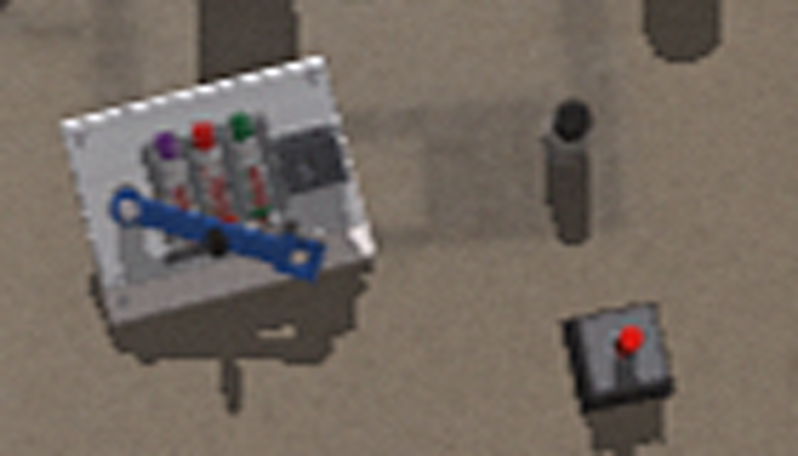

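The crop shows plate back corners at (62,122) and (325,58), hinge (125,205), knob (217,240), bar hole (300,257), clevis centre (311,159), pin head (629,341). Fit the cradle pose.

Run:
```python
from h import *
from scipy.optimize import least_squares
c=pickle.load(open('top.pkl','rb'))
px=lambda u,v:np.array([200+u/5.7-.4,135+v/5.7-.4])
obs=[(62,122),(325,58),(373,252),(125,205),(217,240),(300,257),(311,159)]
O=np.array([px(*o) for o in obs])
def pts(p):
    x,y,yaw,q=p
    L=np.array([[60,90,0],[60,-90,0],[-60,-90,0],[0,60,25],[-60*np.sin(q),60-60*np.cos(q),57],[-120*np.sin(q),60-120*np.cos(q),25],[0,-60,35]])
    T=cradle(x,y,yaw); return L@T[:3,:3].T+T[:3,3]
r=least_squares(lambda p:(proj(c,pts(p))-O).ravel(),[580,30,.24,.5])
print(r.x,r.fun.reshape(-1,2).round(2))
P=r.x; T=cradle(*P[:3]); print('clevis',T[:3,:3]@[0,-60,35]+T[:3,3],'knob',pts(P)[4])
print('pin top',at_z(c,*px(629,341),122-6-0+0-0),)  # head top ~ 45+44=89
print('pin top89',at_z(c,*px(629,341),89),at_z(c,*px(629,341),95))
```

```text
[5.97648852e+02 3.43660533e+01 1.87637598e-01 5.06687051e-01] [[ 0.35 -0.47]
 [ 0.95  0.88]
 [-1.66 -3.5 ]
 [ 0.62  0.14]
 [ 0.11  0.91]
 [ 0.18 -0.39]
 [-0.57  2.34]]
clevis [591.64832725 -27.84522945 105.31088913] knob [543.4694045   31.75220084 109.80495156]
pin top [ 472.88039081 -231.43439329  116.        ]
pin top89 [ 477.17609895 -234.64518078   89.        ] [ 476.22149714 -233.93167245   95.        ]
```

```bash
cat >> h.py <<'E'
def rel(pos,Rt,s):
    T=tool(s); d=T[:3,:3].T@(np.array(pos)-T[:3,3]); r=R.from_matrix(T[:3,:3].T@Rt).as_rotvec(degrees=True)/6
    print('shift mm in tool axes',d.round(1),'turn units',r.round(2))
def toolR(Tc): return Tc[:3,:3]@np.diag([1,-1,-1])
E
python3 - <<'E'
from rig import *
from h import *
c=capture('wrist'); print(c['T_tool_cam'].round(3),c['fx'])
T=cradle(597.6,34.4,.2)
p=T[:3,:3]@[-40,-10,150]+T[:3,3]; print(p)
rel(p,toolR(T),sense())
E
```

```text
[[-1.00000e-03 -9.47000e-01 -3.20000e-01  8.18870e+01]
 [ 1.00000e+00 -1.00000e-03 -0.00000e+00  2.58000e-01]
 [ 0.00000e+00 -3.20000e-01  9.47000e-01 -1.41689e+02]
 [ 0.00000e+00  0.00000e+00  0.00000e+00  1.00000e+00]] 328.30108204440114
[492.13119782   2.81702692 184.90381057]
shift mm in tool axes [ 457.2 -342.7   46.4] turn units [-0.47  4.98  1.72]
```

Call:
servo_tool --commands '[[-1, [0.029, -0.0214, 0.0], [0, 0, 0]], [-1, [0.029, -0.0214, 0.0], [0, 0, 0]], [-1, [0.029, -0.0214, 0.0], [0, 0, 0]], [-1, [0.029, -0.0214, 0.0], [0, 0, 0]], [-1, [0.029, -0.0214, 0.0], [0, 0, 0]], [-1, [0.029, -0.0214, 0.0], [0, 0, 0]], [-1, [0.029, -0.0214, 0.0], [0, 0, 0]], [-1, [0.029, -0.0214, 0.0], [0, 0, 0]]]'

```text
time_s: 0.82
eef_pos: [348.3, -239.2, 231.3]
ee_rot: [-0.0, 0.982, 0.191, 0.0]
force: [0.9, -0.5, -0.3]
grip_width: 1.003
grip_force: 0.0
```

Call:
servo_tool --commands '[[1, [0.029, -0.0214, 0.003], [0, 0, 0.4]], [1, [0.029, -0.0214, 0.003], [0, 0, 0.4]], [1, [0.029, -0.0214, 0.003], [0, 0, 0.4]], [1, [0.029, -0.0214, 0.003], [0, 0, 0.4]], [1, [0.029, -0.0214, 0.003], [0, 0, 0]], [1, [0.029, -0.0214, 0.003], [0, 0, 0]], [1, [0.02, -0.01, 0.003], [0, 0, 0]], [1, [0.01, 0, 0], [0, 0, 0]], [1, [0, 0, 0], [0, 0, 0]]]'

```text
time_s: 1.57
eef_pos: [506.2, -51.5, 209.7]
ee_rot: [-0.0, 0.994, 0.11, -0.0]
force: [0.0, -0.1, 0.8]
grip_width: -0.004
grip_force: 0.0
```

Run:
```python
from rig import *
from h import *
s=sense(); print(s['eef_pos'],s['time_s'],s['grip_width'],s['joints'].round(2))
T=cradle(597.6,34.4,.2)
p=T[:3,:3]@[-20,0,130]+T[:3,3]; print(p)
rel(p,toolR(T),s)
```

```text
[506.24845332 -51.45304174 209.65233801] 1.5667 -0.0037127125014252077 [-0.33  0.3   1.58  0.    1.27  1.02]
[516.92042136  18.04543975 177.58330249]
shift mm in tool axes [ 25.6 -65.5  32.1] turn units [-0.05  5.01  0.18]
```

Call:
servo_tool --commands '[[1, [0.008, -0.022, 0.0], [0, 0, 0.1]], [1, [0.008, -0.022, 0.01], [0, 0.0, 0.1]], [1, [0.009, -0.022, 0.022], [0, 0, 0]], [1, [0, 0, 0.0], [0, 1, 0]], [1, [0, 0, 0], [0, 1, 0]], [1, [0, 0, 0.0], [0, 1, 0]], [1, [0, 0, 0], [0, 1, 0]], [1, [0, 0, 0.0], [0, 1, 0]], [1, [0, 0, 0], [0, 0, 0]], [1, [0, 0, 0.0], [0, 0, 0]]]'

```text
time_s: 2.4
eef_pos: [515.3, 16.4, 178.3]
ee_rot: [-0.025, 0.962, 0.094, 0.256]
force: [-0.2, 0.0, 0.3]
grip_width: 0.0
grip_force: 0.0
```

Run:
```python
from rig import *
from h import *
s=sense(); c=capture('wrist'); c['T_w_tool']=tool(s); pickle.dump(c,open('w1.pkl','wb'))
print(s['eef_pos'],s['joints'].round(2))
cv2.imwrite('pics/w1.png',cv2.resize(c['pixels'][:,:,::-1],(800,600),interpolation=cv2.INTER_CUBIC))
```

```text
[515.33836213  16.41769787 178.342447  ] [-0.32  0.12  1.99  0.44  0.62  0.74]
```

View pics/w1.png

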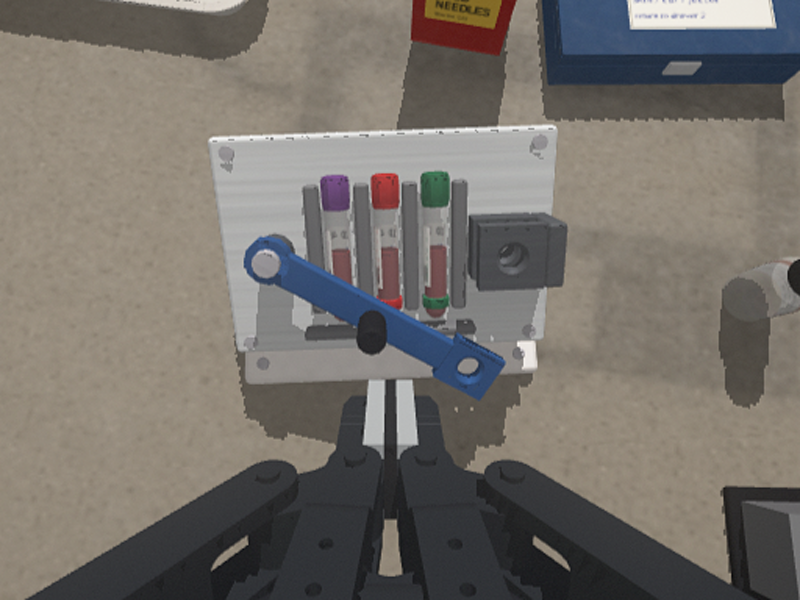

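The wrist picture shows plate corners (209,139), (557,126), (547,338), (237,350), clevis mouth (514,258), bar hole (468,366), hinge (266,263), knob about (371,330).

Run:
```python
from rig import *
from h import *
from scipy.optimize import least_squares
c=pickle.load(open('w1.pkl','rb'))
O=np.array([(209,139),(557,126),(547,338),(237,350),(514,258),(468,366),(266,263)])*.64-.18
def pts(p):
    x,y,yaw,q=p
    L=np.array([[60,90,0],[60,-90,0],[-60,-90,0],[-60,90,0],[0,-60,35],[-120*np.sin(q),60-120*np.cos(q),25],[0,60,26]])
    T=cradle(x,y,yaw); return L@T[:3,:3].T+T[:3,3]
r=least_squares(lambda p:(proj(c,pts(p))-O).ravel(),[590,30,.2,.5])
print(r.x,r.fun.reshape(-1,2).round(2))
x,y,yaw,q=r.x;T=cradle(x,y,yaw)
np.save('cr.npy',r.x)
k=np.array([-60*np.sin(q),60-60*np.cos(q),57]);print('knob cradle',k, 'px',proj(c,[T[:3,:3]@(k-[0,0,a])+T[:3,3] for a in(0,32)])/.64)
print('clevis',T[:3,:3]@[0,-60,35]+T[:3,3])
s=sense(); print('tool in cradle',np.linalg.inv(T)@np.r_[s['eef_pos'],1])
p=T[:3,:3]@[k[0]-38,4,45]+T[:3,3]; rel(p,toolR(T),s)
```

```text
[5.97531307e+02 3.36884987e+01 2.33065440e-01 5.51273976e-01] [[-2.98 -2.18]
 [ 2.46 -2.14]
 [-0.8   2.04]
 [-0.84  2.21]
 [-0.2  -0.64]
 [ 1.87  1.27]
 [ 0.4  -0.69]]
knob cradle [-31.42637402   8.88852364  57.        ] px [[371.94343488 341.00473911]
 [372.75780359 316.53891515]]
clevis [594.36212478 -28.73109988 105.31088913]
tool in cradle [-20.02504136   2.01331934 131.44979803   1.        ]
shift mm in tool axes [-49.3  -2.   86.5] turn units [ 0.18  0.02 -0.31]
```

Run:
```python
from h import *
x,y,yaw,q=np.load('cr.npy')
Ti=np.linalg.inv(cradle(x,y,yaw))
for n in('w1','top','scene'):
    c=pickle.load(open(n+'.pkl','rb'))
    g=np.indices(c['z_map'].shape).reshape(2,-1); 
    Tw=np.linalg.inv(w2c(c)); z=c['z_map'].ravel()
    P=np.c_[(g[1]-c['cx'])/c['fx']*z,(g[0]-c['cy'])/c['fy']*z,z]@Tw[:3,:3].T+Tw[:3,3]
    L=P@Ti[:3,:3].T+Ti[:3,3]; L=L[z>0]
    m=(abs(L[:,0])<75)&(abs(L[:,1])<105)&(abs(L[:,2])<8)
    Q=L[m]; A=np.c_[Q[:,:2],np.ones(len(Q))]
    cf=np.linalg.lstsq(A,Q[:,2],rcond=None)[0]
    r=Q[:,2]-A@cf; k=abs(r)<2; cf=np.linalg.lstsq(A[k],Q[k,2],rcond=None)[0]
    print(n,k.sum(),cf, np.percentile(Q[k],[.5,1,99,99.5],axis=0).round(1))
    if n=='w1':
        e=L[(abs(L[:,0])<25)&(abs(L[:,1]+60)<30)&(L[:,2]>31)&(L[:,2]<39)]; print('ear',e[:,2].mean(),e.min(0),e.max(0),np.percentile(e,[2,98],axis=0))
```

```text
w1 13576 [-0.00498384 -0.00165279 -0.44788755] [[-57.8 -87.2  -2. ]
 [-57.  -86.3  -1.9]
 [ 57.9  88.2   1.6]
 [ 58.3  88.8   2. ]]
ear 34.10713620250403 [-16.94116147 -85.75668615  31.04695037] [ 15.49185047 -43.36237961  36.28269536] [[-16.00120397 -84.20590913  32.08995937]
 [ 15.07639422 -43.79245775  35.56520392]]
top 383 [ 0.00199019 -0.00271401  1.06395079] [[-57.1 -88.5  -1. ]
 [-56.8 -87.2  -1. ]
 [ 61.8  89.1   3.2]
 [ 62.3  89.6   3.2]]
scene 702 [ 0.00144235 -0.00299439  0.55450755] [[-56.9 -85.4  -1.5]
 [-55.9 -84.8  -1.5]
 [ 61.1  91.6   2.5]
 [ 61.6  92.1   2.6]]
```

Call:
servo_tool --commands '[[1, [-0.016, -0.001, 0.02], [0.18, 0, -0.3]], [1, [-0.016, 0, 0.025], [0, 0, 0]], [1, [-0.012, 0, 0.025], [0, 0, 0]], [1, [-0.004, 0, 0.02], [0, 0, 0]], [1, [0, 0, 0.006], [0, 0, 0]], [1, [0, 0, 0], [0, 0, 0]]]'

```text
time_s: 2.95
eef_pos: [522.9, 20.2, 70.4]
ee_rot: [-0.031, 0.96, 0.113, 0.256]
force: [0.1, -0.1, -0.2]
grip_width: 0.002
grip_force: 0.0
```

Run:
```python
from rig import *
from h import *
T=cradle(*np.load('cr.npy')[:3]); s=sense()
print('tool in cradle',np.linalg.inv(T)@np.r_[s['eef_pos'],1]); rel(T[:3,:3]@[-18,3,34]+T[:3,3],toolR(T),s)
```

```text
tool in cradle [-67.84523166   4.05797942  33.89087315   1.        ]
shift mm in tool axes [49.8  1.  -0.2] turn units [-0.02  0.02 -0.  ]
```

Push up-slope slowly.

Call:
servo_tool --commands '[[1, [0.006, 0, 0], [0, 0, 0]], [1, [0.006, 0, 0], [0, 0, 0]], [1, [0.006, 0, 0], [0, 0, 0]], [1, [0.006, 0, 0], [0, 0, 0]], [1, [0.006, 0, 0], [0, 0, 0]], [1, [0.005, 0, 0], [0, 0, 0]], [1, [0.005, 0, 0], [0, 0, 0]], [1, [0.004, 0, 0], [0, 0, 0]], [1, [0.002, 0, 0], [0, 0, 0]]]'

```text
time_s: 3.7
eef_pos: [561.6, 29.0, 95.1]
ee_rot: [-0.03, 0.959, 0.112, 0.258]
force: [-2.6, -2.8, -1.0]
grip_width: 0.0
grip_force: 1.4
```

Call:
servo_tool --commands '[[1, [0.001, 0, 0], [0, 0, 0]], [1, [0.001, 0, 0], [0, 0, 0]], [1, [0, 0, 0], [0, 0, 0]]]'

```text
time_s: 3.95
eef_pos: [562.7, 29.5, 95.3]
ee_rot: [-0.03, 0.959, 0.112, 0.257]
force: [-1.0, 0.0, 0.3]
grip_width: 0.004
grip_force: 0.4
```

Call:
servo_tool --commands '[[1, [0.001, 0, 0], [0, 0, 0]], [1, [0.001, 0, 0], [0, 0, 0]], [1, [0.001, 0, 0], [0, 0, 0]]]'

```text
time_s: 4.2
eef_pos: [565.0, 30.0, 96.5]
ee_rot: [-0.03, 0.959, 0.112, 0.257]
force: [-8.2, -5.3, -1.8]
grip_width: -0.001
grip_force: 4.3
```

Call:
servo_tool --commands '[[1, [0.001, 0, 0], [0, 0, 0]], [1, [0.001, 0, 0], [0, 0, 0]], [1, [0.001, 0, 0], [0, 0, 0]]]'

```text
time_s: 4.45
eef_pos: [565.3, 30.4, 96.3]
ee_rot: [-0.031, 0.96, 0.112, 0.254]
force: [-24.0, -14.2, 1.4]
grip_width: -0.0
grip_force: 11.0
```

Call:
servo_tool --commands '[[1, [-0.01, 0, 0], [0, 0, 0]], [1, [-0.01, 0, 0], [0, 0, 0]], [1, [-0.015, 0.015, -0.02], [0, 0, 0]], [1, [0, 0.02, -0.025], [0, 0, 0]], [1, [0, 0.015, -0.015], [0, 0, 0]], [1, [0, 0, 0], [0, 0, 0]], [1, [0, 0, 0], [0, 0, 0]]]'

```text
time_s: 5.03
eef_pos: [521.0, -32.6, 133.3]
ee_rot: [-0.03, 0.959, 0.112, 0.258]
force: [-0.5, 0.7, -1.0]
grip_width: -0.001
grip_force: 0.0
```

Run:
```python
from rig import *
from h import *
s=sense(); c=capture('wrist'); c['T_w_tool']=tool(s); pickle.dump(c,open('w2.pkl','wb'))
T=cradle(*np.load('cr.npy')[:3]); print(np.linalg.inv(T)@np.r_[s['eef_pos'],1],s['force'])
L=np.array([[0,-60,35],[16,-81,35],[16,-39,35],[-16,-39,35],[-16,-81,35],[0,60,25],[0,0,57],[60,-90,0],[60,90,0],[-60,-90,0]])
print((proj(c,L@T[:3,:3].T+T[:3,3])/.64).round(0).tolist())
cv2.imwrite('pics/w2.png',cv2.resize(c['pixels'][:,:,::-1],(800,600),interpolation=cv2.INTER_CUBIC))
```

```text
[-48.5886421  -46.82976424  95.38866988   1.        ] [-0.50871043  0.6510044  -0.97239178]
[[422.0, 217.0], [477.0, 175.0], [368.0, 175.0], [369.0, 257.0], [473.0, 256.0], [130.0, 214.0], [256.0, 227.0], [490.0, 61.0], [63.0, 62.0], [476.0, 326.0]]
```

View pics/w2.png

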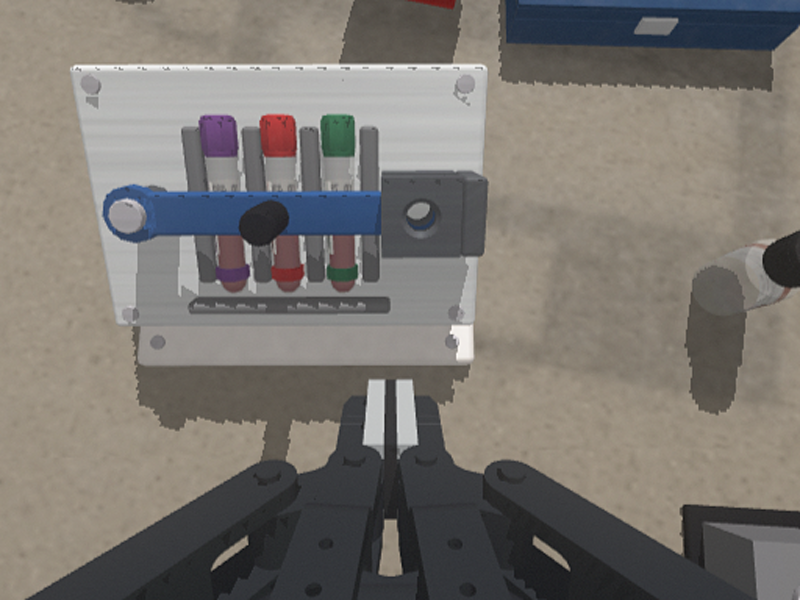

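The bar is shut, its pin hole in line under the clevis mouth at (422,218), as predicted. Now the pin.

Call:
servo_tool --commands '[[-1, [0, 0, -0.01], [0, -1, 0]], [-1, [0, 0, -0.01], [0, -1, 0]], [-1, [0, 0, -0.01], [0, -1, 0]], [-1, [0, 0, -0.01], [0, -1, 0]], [-1, [0, 0, 0], [0, -1, 0]], [-1, [0, 0, 0], [0, 0, 0]]]'

```text
time_s: 5.58
eef_pos: [508.9, -33.2, 167.5]
ee_rot: [-0.002, 0.993, 0.119, 0.008]
force: [0.6, 0.9, -0.4]
grip_width: 0.848
grip_force: 0.0
```

Run:
```python
from rig import *
from h import *
s=sense(); print(s['eef_pos'])
rel([440,-234,170],R.from_euler('z',.233).as_matrix()@np.diag([1,-1,-1]),s)
```

```text
[508.93088375 -33.15539423 167.45933532]
shift mm in tool axes [-114.3  178.9   -4.9] turn units [-0.03 -0.15  0.05]
```

Call:
servo_tool --commands '[[-1, [-0.019, 0.03, 0], [0, -0.15, 0]], [-1, [-0.019, 0.03, 0], [0, 0, 0]], [-1, [-0.019, 0.03, 0], [0, 0, 0]], [-1, [-0.019, 0.03, 0], [0, 0, 0]], [-1, [-0.019, 0.03, 0], [0, 0, 0]], [-1, [-0.019, 0.029, 0], [0, 0, 0]], [-1, [0, 0, 0], [0, 0, 0]], [-1, [0, 0, 0], [0, 0, 0]]]'

```text
time_s: 6.25
eef_pos: [437.6, -235.4, 165.5]
ee_rot: [-0.002, 0.993, 0.117, 0.002]
force: [-0.5, 0.7, -0.6]
grip_width: 1.004
grip_force: 0.0
```

Run:
```python
from rig import *
from h import *
s=sense(); c=capture('wrist'); c['T_w_tool']=tool(s); pickle.dump(c,open('w3.pkl','wb'))
print(s['eef_pos'])
print(proj(c,[[476,-234,95],[476,-234,55]])/.64)
p=c['pixels'].astype(int); m=(p[...,0]>120)&(p[...,1]<70)&(p[...,2]<70)&(c['z_map']<260)&(c['z_map']>0)
v,u=np.nonzero(m); print(len(u),u.min()/.64,u.max()/.64,v.min()/.64,v.max()/.64)
P=np.array([depth(c,a,b) for a,b in zip(u,v)]); print(np.percentile(P,[1,5,50,95,99],axis=0).round(1))
t=P[P[:,2]>P[:,2].max()-4]; print('top',len(t),t.mean(0))
for z in(60,70,80,90):
    k=P[abs(P[:,2]-z)<2]; print(z,len(k),k[:,:2].min(0),k[:,:2].max(0)) if len(k) else 0
cv2.imwrite('pics/w3.png',cv2.resize(c['pixels'][:,:,::-1],(800,600),interpolation=cv2.INTER_CUBIC))
```

```text
[ 437.56575616 -235.41517118  165.46292721]
[[407.78644279 240.39633121]
 [405.44413379 224.0017968 ]]
433 401.5625 434.375 203.125 248.4375
[[ 472.3 -244.8   52.1]
 [ 473.4 -243.9   83.2]
 [ 480.2 -237.5   88.1]
 [ 486.4 -231.6   89.2]
 [ 487.  -230.8   89.6]]
top 392 [ 479.50673036 -237.83679639   88.12828061]
60 1 [ 485.6315418  -233.40292069] [ 485.6315418  -233.40292069]
70 2 [ 486.73158508 -237.30700103] [ 486.90147776 -236.60541319]
80 2 [ 486.11152327 -235.36142473] [ 486.30538867 -234.71589062]
90 232 [ 472.03757092 -244.99280511] [ 487.08921095 -230.77966171]
```

View pics/w3.png

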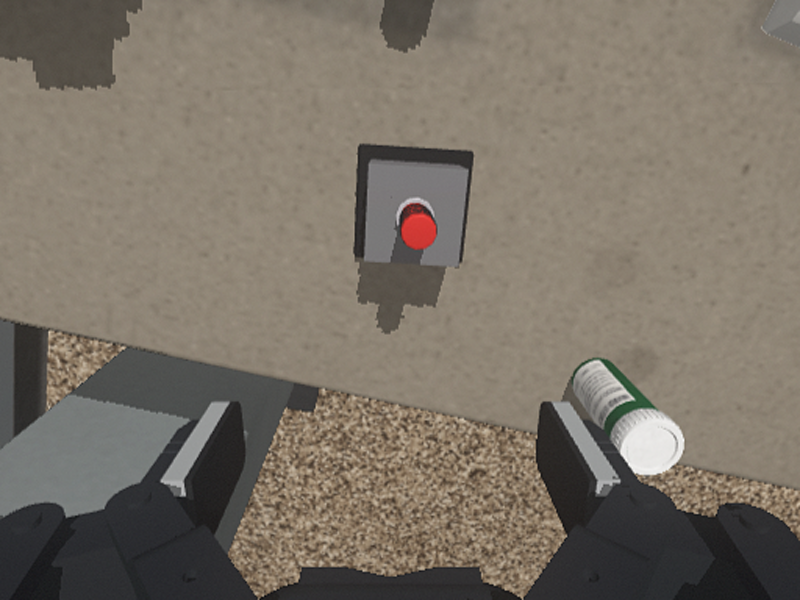

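The pin's red head is at (418,230), collar on the block top; measured head top (479.6,-237.9,89), matching block 45 + 44 mm. Vial clear to the right.

Run:
```python
from rig import *
from h import *
rel([479.6,-237.9,52],R.from_euler('z',.233).as_matrix()@np.diag([1,-1,-1]),sense())
```

```text
shift mm in tool axes [ 39.3  13.6 113.8] turn units [-0.04 -0.04  0.02]
```

Call:
servo_tool --commands '[[-1, [0.02, 0.007, 0], [0, 0, 0]], [-1, [0.0193, 0.0066, 0], [0, 0, 0]], [-0.5, [0, 0, 0.03], [0, 0, 0]], [-0.2, [0, 0, 0.03], [0, 0, 0]], [-0.2, [0, 0, 0.03], [0, 0, 0]], [-0.2, [0, 0, 0.018], [0, 0, 0]], [-0.2, [0, 0, 0.0058], [0, 0, 0]], [-0.2, [0, 0, 0], [0, 0, 0]]]'

```text
time_s: 6.97
eef_pos: [479.6, -237.1, 51.7]
ee_rot: [-0.003, 0.993, 0.118, 0.001]
force: [0.0, 0.4, -0.6]
grip_width: 0.599
grip_force: 0.0
```

Run:
```python
from rig import *
from h import *
s=sense();print(s['eef_pos'],s['grip_width'],s['force'],s['time_s'])
rel([479.6,-237.9,52],R.from_euler('z',.233).as_matrix()@np.diag([1,-1,-1]),s)
```

```text
[ 479.62295427 -237.06173126   51.73953389] 0.5989205248045274 [ 0.04273075  0.40334246 -0.57342837] 6.9667
shift mm in tool axes [-0.2  0.8 -0.3] turn units [-0.05 -0.02  0.04]
```

Call:
servo_tool --commands '[[1, [0, 0, 0], [0, 0, 0]], [1, [0, 0, 0], [0, 0, 0]], [1, [0, 0, 0], [0, 0, 0]], [1, [0, 0, 0], [0, 0, 0]], [1, [0, 0, 0], [0, 0, 0]], [1, [0, 0, 0], [0, 0, 0]]]' --squeeze 50

```text
time_s: 7.47
eef_pos: [480.5, -239.1, 54.3]
ee_rot: [-0.001, 0.993, 0.117, 0.002]
force: [0.4, 2.7, 7.0]
grip_width: 0.17
grip_force: 48.6
```

Call:
servo_tool --commands '[[1, [0, 0, -0.01], [0, 0, 0]], [1, [0, 0, -0.02], [0, 0, 0]], [1, [0, 0, -0.035], [0, 0, 0]], [1, [0, 0, -0.035], [0, 0, 0]], [1, [0, 0, -0.035], [0, 0, 0]], [1, [0, 0, -0.025], [0, 0, 0]], [1, [0, 0, 0], [0, 0, 0]], [1, [0, 0, 0], [0, 0, 0]]]'

```text
time_s: 8.13
eef_pos: [479.7, -239.6, 214.7]
ee_rot: [-0.001, 0.993, 0.117, 0.002]
force: [0.2, 0.0, -1.9]
grip_width: 0.171
grip_force: 48.7
```

Run:
```python
from rig import *
from h import *
s=sense(); c=capture('wrist'); c['T_w_tool']=tool(s); pickle.dump(c,open('w4.pkl','wb'))
print(s['eef_pos'],s['joints'].round(2))
cv2.imwrite('pics/w4.png',cv2.resize(c['pixels'][150:384,150:362,::-1],None,fx=2.5,fy=2.5,interpolation=cv2.INTER_CUBIC))
x,y,yaw,q=np.load('cr.npy');T=cradle(x,y,yaw)
rel(T[:3,:3]@[0,-60,105]+T[:3,3],toolR(T),s)
```

```text
[ 479.68199884 -239.63543409  214.6738948 ] [-0.68  0.35  1.49  0.    1.3   0.65]
shift mm in tool axes [ 125.5 -178.4   49.5] turn units [-0.01  4.95  0.02]
```

View pics/w4.png

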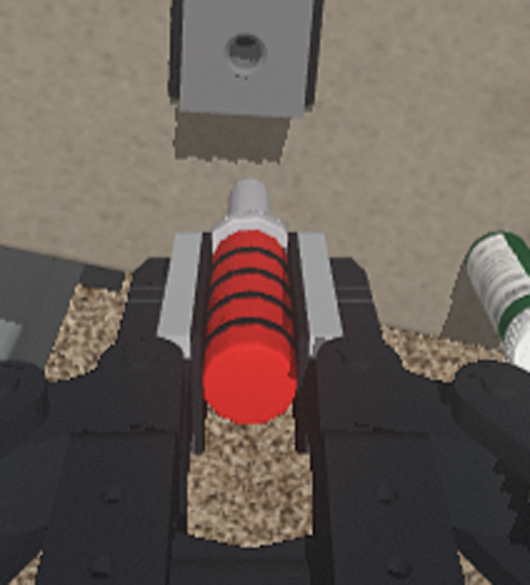

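Pin held upright in the pads, tip at about crop (249,182), head top disc centre (251,384), no tilt visible. Work out the pin axis in the tool frame.

Run:
```python
from h import *
from rig import sense
c=pickle.load(open('w4.pkl','rb')); Ti=np.linalg.inv(c['T_w_tool'])
def tz(u,v,z):
    u,v=150+u/2.5-.3,150+v/2.5-.3
    A=c['T_tool_cam']; d=A[:3,:3]@[(u-c['cx'])/c['fx'],(v-c['cy'])/c['fy'],1]; return A[:3,3]+d*(z-A[2,3])/d[2]
print('head top',tz(251,384,-34.7),'tip(far edge)',tz(249,181,42.3),'collar lip',tz(249,224,9.3))
# depth: head top points
pts=[]
for v in range(355,420,6):
  for u in range(215,290,8):
    U,V=150+u/2.5,150+v/2.5
    pts.append((Ti@np.r_[depth(c,U,V),1])[:3])
pts=np.array(pts);print(np.percentile(pts,[5,50,95],axis=0).round(1))
for v in range(183,235,6): print(v,(Ti@np.r_[depth(c,150+249/2.5,150+v/2.5),1])[:3].round(1))
```

```text
head top [  0.67101064   0.47328872 -34.7       ] tip(far edge) [ 1.1364448   0.13900494 42.3       ] collar lip [6.08910721 0.15507159 9.3       ]
[[ -6.6  -5.  -34.6]
 [ -0.2   0.6 -33.7]
 [  4.8   6.3 -32.5]]
183 [ 3.6  0.3 35.1]
189 [ 3.9  0.3 31.1]
195 [ 4.4  0.3 26.7]
201 [ 3.8  0.3 24.8]
207 [ 4.4  0.3 20.4]
213 [9.2 0.3 7.6]
219 [8.9 0.3 5.6]
225 [7.  0.3 6.8]
231 [6.2 0.3 5.6]
```

Call:
servo_tool --commands '[[1, [0.016, -0.0225, 0], [0, 0, 0]], [1, [0.016, -0.0225, 0], [0, 0, 0]], [1, [0.016, -0.0225, 0], [0, 0, 0]], [1, [0.016, -0.0225, 0], [0, 0, 0]], [1, [0.016, -0.0225, 0], [0, 1, 0]], [1, [0.016, -0.0225, 0], [0, 1, 0]], [1, [0.01, -0.0225, 0], [0, 1, 0]], [1, [0, -0.0209, 0], [0, 1, 0]], [1, [0, 0, 0], [0, 0.95, 0]], [1, [0, 0, 0], [0, 0, 0]]]'

```text
time_s: 9.02
eef_pos: [537.9, -39.9, 215.0]
ee_rot: [-0.033, 0.96, 0.113, 0.255]
force: [-0.1, -0.7, -2.3]
grip_width: 0.172
grip_force: 48.8
```

Run:
```python
from rig import *
from h import *
s=sense();print(s['eef_pos'],s['grip_width'],s['force'],s['time_s'])
T=cradle(*np.load('cr.npy')[:3]);rel(T[:3,:3]@[.5,-59.7,100]+T[:3,3],toolR(T),s)
```

```text
[537.94910865 -39.92167404 215.04783547] 0.17159154923249623 [-0.08682484 -0.72633028 -2.30319221] 9.0167
shift mm in tool axes [-4.4  2.3 58.8] turn units [-0.07  0.03 -0.01]
```

Call:
servo_tool --commands '[[1, [-0.002, 0.001, 0.01], [-0.07, 0.03, 0]], [1, [-0.0024, 0.0013, 0.02], [0, 0, 0]], [1, [0, 0, 0.018], [0, 0, 0]], [1, [0, 0, 0.0108], [0, 0, 0]], [1, [0, 0, 0], [0, 0, 0]], [1, [0, 0, 0], [0, 0, 0]], [1, [0, 0, 0], [0, 0, 0]]]'

```text
time_s: 9.6
eef_pos: [566.2, -37.9, 165.1]
ee_rot: [-0.028, 0.959, 0.112, 0.258]
force: [0.2, -0.1, -0.3]
grip_width: 0.174
grip_force: 48.8
```

Run:
```python
from rig import *
from h import *
s=sense(); c=capture('wrist'); c['T_w_tool']=tool(s); pickle.dump(c,open('w5.pkl','wb'))
T=cradle(*np.load('cr.npy')[:3]);rel(T[:3,:3]@[.5,-59.7,100]+T[:3,3],toolR(T),s)
print('mouth px',(proj(c,(T@np.array([0,-60,35,1]))[:3])-[180,130])*3.6, 'tip',(proj(c,(tool(s)@np.array([-.5,.3,42.5,1]))[:3])-[180,130])*3.6)
cv2.imwrite('pics/w5.png',cv2.resize(c['pixels'][130:290,180:340,::-1],None,fx=3.6,fy=3.6,interpolation=cv2.INTER_CUBIC))
```

```text
shift mm in tool axes [-3.9 -2.8  1.5] turn units [ 0.03 -0.01  0.01]
mouth px [[234.11560732 304.59159157]] tip [[249.84310423 337.11431646]]
```

View pics/w5.png

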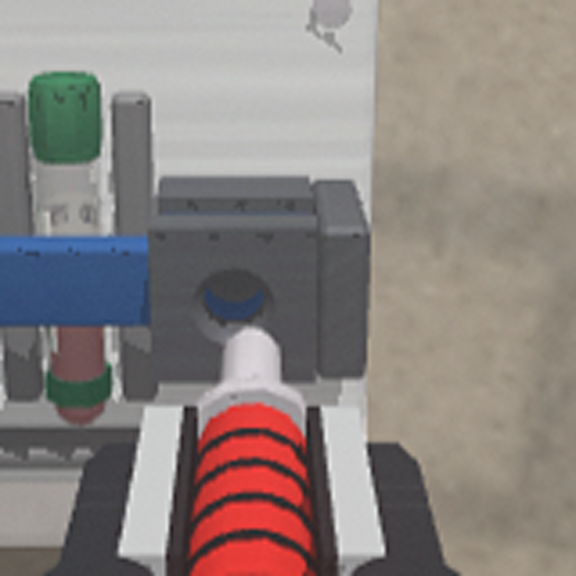

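Mouth is at (234,306) as predicted; tip near (250,335) needs shifting left. Correct.

Call:
servo_tool --commands '[[1, [-0.002, -0.0014, 0.001], [0, 0, 0]], [1, [-0.0019, -0.0014, 0], [0, 0, 0]], [1, [0, 0, 0], [0, 0, 0]], [1, [0, 0, 0], [0, 0, 0]]]'

```text
time_s: 9.98
eef_pos: [562.5, -35.7, 161.9]
ee_rot: [-0.028, 0.959, 0.112, 0.258]
force: [-0.2, -0.4, -0.2]
grip_width: 0.169
grip_force: 48.8
```

Run:
```python
from rig import *
from h import *
s=sense()
T=cradle(*np.load('cr.npy')[:3]);rel(T[:3,:3]@[.5,-59.7,100]+T[:3,3],toolR(T),s);print(s['force'])
```

```text
shift mm in tool axes [0.4 0.3 0.3] turn units [ 0.03 -0.01  0.  ]
[-0.19036772 -0.41448337 -0.15066984]
```

Call:
servo_tool --commands '[[1, [0.0004, 0.0003, 0.006], [0, 0, 0]], [1, [0, 0, 0.008], [0, 0, 0]], [1, [0, 0, 0.004], [0, 0, 0]], [1, [0, 0, 0], [0, 0, 0]], [1, [0, 0, 0], [0, 0, 0]]]'

```text
time_s: 10.4
eef_pos: [571.8, -33.7, 145.8]
ee_rot: [-0.029, 0.959, 0.112, 0.257]
force: [0.9, -0.5, -0.7]
grip_width: 0.171
grip_force: 48.8
```

Run:
```python
from rig import *
from h import *
s=sense(); c=capture('wrist'); c['T_w_tool']=tool(s); pickle.dump(c,open('w6.pkl','wb'))
T=cradle(*np.load('cr.npy')[:3]);rel(T[:3,:3]@[.5,-59.7,82]+T[:3,3],toolR(T),s)
print('mouth px',(proj(c,(T@np.array([0,-60,35,1]))[:3])-[200,160])*6, 'tip',(proj(c,(tool(s)@np.array([-.5,.3,42.5,1]))[:3])-[200,160])*6)
cv2.imwrite('pics/w6.png',cv2.resize(c['pixels'][160:260,200:300,::-1],None,fx=6,fy=6,interpolation=cv2.INTER_CUBIC))
```

```text
shift mm in tool axes [ 0.3  0.1 -0.4] turn units [ 0.03 -0.    0.  ]
mouth px [[295.71205648 363.67308998]] tip [[296.39902502 381.86555968]]
```

View pics/w6.png

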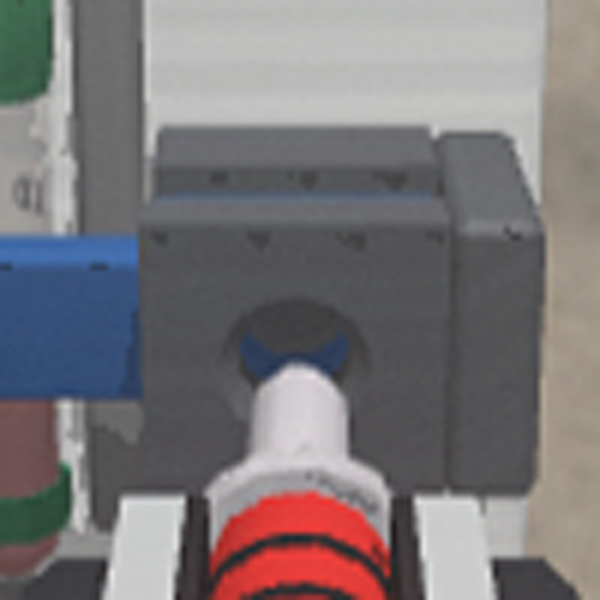

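Tip is on the mouth's centre line (298 vs 299), chamfer round it; push in gently.

Call:
servo_tool --commands '[[1, [0.0002, 0, 0.002], [0, 0, 0]], [1, [0, 0, 0.002], [0, 0, 0]], [1, [0, 0, 0.002], [0, 0, 0]], [1, [0, 0, 0.002], [0, 0, 0]], [1, [0, 0, 0.002], [0, 0, 0]], [1, [0, 0, 0.002], [0, 0, 0]]]'

```text
time_s: 10.95
eef_pos: [578.0, -32.5, 135.8]
ee_rot: [-0.028, 0.959, 0.112, 0.258]
force: [-0.3, 0.0, -0.2]
grip_width: 0.167
grip_force: 48.8
```

Call:
servo_tool --commands '[[1, [0, 0, 0.002], [0, 0, 0]], [1, [0, 0, 0.002], [0, 0, 0]], [1, [0, 0, 0.002], [0, 0, 0]], [1, [0, 0, 0.002], [0, 0, 0]]]'

```text
time_s: 11.28
eef_pos: [581.9, -31.6, 128.9]
ee_rot: [-0.028, 0.959, 0.112, 0.258]
force: [-0.4, 0.2, -0.3]
grip_width: 0.17
grip_force: 48.8
```

Call:
servo_tool --commands '[[1, [0, 0, 0.002], [0, 0, 0]], [1, [0, 0, 0.002], [0, 0, 0]], [1, [0, 0, 0.002], [0, 0, 0]], [1, [0, 0, 0.002], [0, 0, 0]], [1, [0, 0, 0.002], [0, 0, 0]], [1, [0, 0, 0], [0, 0, 0]]]'

```text
time_s: 11.78
eef_pos: [586.7, -30.4, 120.0]
ee_rot: [-0.029, 0.959, 0.112, 0.257]
force: [-0.4, 0.2, -0.1]
grip_width: 0.17
grip_force: 48.8
```

Call:
servo_tool --commands '[[1, [0, 0, 0.002], [0, 0, 0]], [1, [0, 0, 0.002], [0, 0, 0]], [1, [0, 0, 0.001], [0, 0, 0]], [1, [0, 0, 0], [0, 0, 0]]]'

```text
time_s: 12.12
eef_pos: [589.1, -29.8, 115.9]
ee_rot: [-0.029, 0.959, 0.112, 0.258]
force: [-0.4, 0.3, 0.5]
grip_width: 0.172
grip_force: 48.8
```

Run:
```python
from rig import *
from h import *
s=sense()
T=cradle(*np.load('cr.npy')[:3]);rel(T[:3,:3]@[.5,-59.7,44.5]+T[:3,3],toolR(T),s);print(s['force'])
```

```text
shift mm in tool axes [-0.1 -0.2  2.3] turn units [ 0.03 -0.01  0.  ]
[-0.36487341  0.28866697  0.49794411]
```

Call:
servo_tool --commands '[[1, [0, 0, 0.001], [0, 0, 0]], [1, [0, 0, 0.001], [0, 0, 0]], [1, [0, 0, 0.0005], [0, 0, 0]], [1, [0, 0, 0], [0, 0, 0]]]'

```text
time_s: 12.45
eef_pos: [590.3, -29.6, 113.9]
ee_rot: [-0.028, 0.959, 0.112, 0.258]
force: [-0.3, 0.9, -0.6]
grip_width: 0.174
grip_force: 48.8
```

Call:
servo_tool --commands '[[1, [0, 0, 0.0005], [0, 0, 0]], [1, [0, 0, 0.0005], [0, 0, 0]], [1, [0, 0, 0], [0, 0, 0]]]'

```text
time_s: 12.7
eef_pos: [590.6, -29.6, 113.6]
ee_rot: [-0.028, 0.959, 0.112, 0.258]
force: [-8.5, -0.6, 7.0]
grip_width: 0.173
grip_force: 50.3
```

Collar seated (≈11 N along the axis). Release partially and retreat along the pin axis.

Call:
servo_tool --commands '[[0.1, [0, 0, 0], [0, 0, 0]], [0.1, [0, 0, 0], [0, 0, 0]], [0.1, [0, 0, 0], [0, 0, 0]], [0.1, [0, 0, 0], [0, 0, 0]]]'

```text
time_s: 13.03
eef_pos: [590.8, -29.5, 113.0]
ee_rot: [-0.028, 0.959, 0.112, 0.258]
force: [-0.1, 0.2, 0.4]
grip_width: 0.45
grip_force: 0.0
```

Call:
servo_tool --commands '[[0.1, [0, 0, -0.01], [0, 0, 0]], [0.1, [0, 0, -0.02], [0, 0, 0]], [0.1, [0, 0, -0.03], [0, 0, 0]], [0.1, [0, 0, -0.03], [0, 0, 0]], [0.1, [-0.03, 0, -0.02], [0, 0, 0]], [0.1, [-0.03, 0, 0], [0, 0, 0]], [0.1, [0, 0, 0], [0, 0, 0]], [0.1, [0, 0, 0], [0, 0, 0]]]'

```text
time_s: 13.7
eef_pos: [485.8, -54.2, 178.6]
ee_rot: [-0.028, 0.959, 0.111, 0.258]
force: [1.5, -0.3, -0.3]
grip_width: 0.449
grip_force: 0.0
```

Run:
```python
from rig import *
from h import *
s=sense(); c=capture('wrist'); c['T_w_tool']=tool(s); pickle.dump(c,open('w7.pkl','wb'))
T=cradle(*np.load('cr.npy')[:3]); Ti=np.linalg.inv(T)
g=np.indices(c['z_map'].shape).reshape(2,-1); z=c['z_map'].ravel(); p=c['pixels'].reshape(-1,3).astype(int)
Tw=np.linalg.inv(w2c(c)); P=np.c_[(g[1]-c['cx'])/c['fx']*z,(g[0]-c['cy'])/c['fy']*z,z]@Tw[:3,:3].T+Tw[:3,3]
L=P@Ti[:3,:3].T+Ti[:3,3]
m=(p[:,0]>120)&(p[:,1]<70)&(p[:,2]<70)&(abs(L[:,0])<40)&(abs(L[:,1]+60)<25)
print(m.sum(),np.percentile(L[m],[2,50,98],axis=0).round(1)) # home: head z 39..79
e=(abs(L[:,0])<16)&(abs(L[:,1]+60)<18)&(L[:,2]>29)&(L[:,2]<36); print('ear z',np.median(L[e][:,2]))
cv2.imwrite('pics/w7.png',cv2.resize(c['pixels'][20:290,30:390,::-1],None,fx=2.2,fy=2.2,interpolation=cv2.INTER_CUBIC))
```

```text
501 [[-10.8 -66.8  51. ]
 [ -3.4 -60.2  78.5]
 [  4.7 -53.6  80.4]]
ear z 34.14347919802813
```

View pics/w7.png

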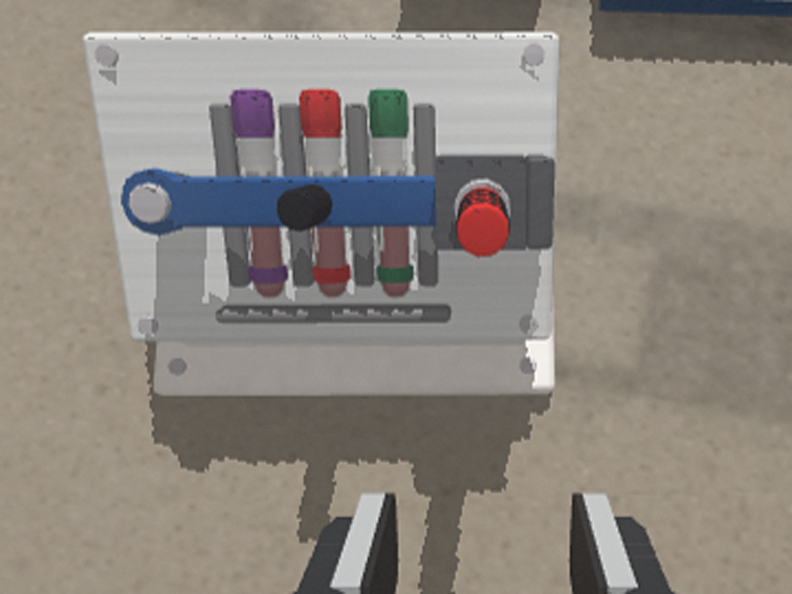

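Run:
```python
from rig import *
from h import *
s=sense(); c=capture('wrist'); c['T_w_tool']=tool(s)
T=cradle(*np.load('cr.npy')[:3]); Ti=np.linalg.inv(T)
g=np.indices(c['z_map'].shape).reshape(2,-1); z=c['z_map'].ravel(); p=c['pixels'].reshape(-1,3).astype(int)
Tw=np.linalg.inv(w2c(c)); P=np.c_[(g[1]-c['cx'])/c['fx']*z,(g[0]-c['cy'])/c['fy']*z,z]@Tw[:3,:3].T+Tw[:3,3]
L=P@Ti[:3,:3].T+Ti[:3,3]
m=(p[:,0]>120)&(p[:,1]<70)&(p[:,2]<70)&(abs(L[:,0])<40)&(abs(L[:,1]+60)<25)&(L[:,2]>75)
Q=L[m]; print('disc',len(Q),np.linalg.lstsq(np.c_[Q[:,:2],np.ones(len(Q))],Q[:,2],rcond=None)[0],(Q.min(0)+Q.max(0))/2)
# head side: +x surface vs z
M=(abs(L[:,1]+60)<2.5)&(L[:,0]>0)&(L[:,0]<14)&(L[:,2]>37)&(L[:,2]<77); q=L[M]; o=np.argsort(q[:,2]); print(q[o][::2].round(1))
O=px=proj(c,[(T@np.array([a,-60,79,1]))[:3] for a in(0,-3)])
print('top centre px upright/lean',(O-[30,20])*2.2)
```

```text
disc 440 [1.45787480e+00 1.45886504e-02 8.63137254e+01] [  5.33854759 -60.16148388 185.60070451]
[[  7.8 -60.6  37.4]
 [  7.8 -61.4  37.6]
 [  7.1 -62.2  38.5]
 [  6.5 -57.6  39. ]
 [  5.7 -60.6  39.1]
 [  6.5 -58.4  39.2]
 [  5.7 -58.4  39.4]
 [  5.8 -61.4  39.6]
 [  7.2 -57.6  39.7]
 [  6.5 -59.9  40.1]
 [  5.8 -57.6  40.2]
 [  5.8 -62.1  40.5]
 [  5.2 -58.4  41.7]
 [  5.2 -59.9  42.7]
 [  5.3 -60.6  43.1]
 [  5.  -58.4  49.6]
 [  5.  -61.3  50. ]
 [  5.  -59.1  50.4]
 [  5.1 -57.7  51.1]
 [  4.5 -62.   52.3]
 [  4.8 -59.9  57. ]
 [  4.8 -59.1  57.2]
 [  4.2 -58.4  57.3]
 [  4.2 -61.3  58.3]
 [  4.3 -60.6  59.1]
 [  4.4 -59.1  59.9]
 [  4.1 -58.5  64.9]
 [  4.1 -60.5  65.4]
 [  4.1 -61.9  65.5]
 [  4.2 -59.2  66.1]
 [  3.5 -58.5  66.7]
 [  3.6 -59.2  67.4]
 [  3.7 -61.2  68.2]
 [  3.4 -57.8  72.7]
 [  3.5 -58.5  73.7]
 [  2.9 -62.5  74. ]
 [  3.5 -61.8  74.2]
 [  3.5 -59.2  74.5]
 [  3.  -61.8  75.3]
 [  3.  -59.8  75.5]
 [  3.1 -60.5  76.6]]
top centre px upright/lean [[480.21442193 218.25486691]
 [480.23380806 228.58207232]]
```

Picture shows bar shut and pin in the clevis, but the head leans about 4° down-slope (top centre (483,230) vs 218 if square). I'll press it square with shut fingertips.

Run:
```python
from rig import *
from h import *
T=cradle(*np.load('cr.npy')[:3]);s=sense();rel(T[:3,:3]@[3,-60,95]+T[:3,3],toolR(T),s)
```

```text
shift mm in tool axes [61.4 -0.2 59.1] turn units [ 0.04 -0.02  0.01]
```

Call:
servo_tool --commands '[[1, [0.03, 0, 0], [0, 0, 0]], [1, [0.0314, 0, 0], [0, 0, 0]], [1, [0, 0, 0.02], [0, 0, 0]], [1, [0, 0, 0.02], [0, 0, 0]], [1, [0, 0, 0.0191], [0, 0, 0]], [1, [0, 0, 0.006], [0, 0, 0]], [1, [0, 0, 0.004], [0, 0, 0]], [1, [0, 0, 0.002], [0, 0, 0]], [1, [0, 0, 0], [0, 0, 0]]]'

```text
time_s: 14.55
eef_pos: [573.3, -33.6, 148.0]
ee_rot: [-0.028, 0.959, 0.112, 0.258]
force: [-0.3, -0.3, 0.1]
grip_width: -0.003
grip_force: 0.0
```

Call:
servo_tool --commands '[[1, [0, 0, 0.001], [0, 0, 0]], [1, [0, 0, 0.001], [0, 0, 0]], [1, [0, 0, 0], [0, 0, 0]]]'

```text
time_s: 14.8
eef_pos: [574.0, -33.5, 146.1]
ee_rot: [-0.028, 0.959, 0.112, 0.258]
force: [0.7, -0.1, 0.1]
grip_width: -0.001
grip_force: 0.0
```

Call:
servo_tool --commands '[[1, [0, 0, 0.001], [0, 0, 0]], [1, [0, 0, 0.001], [0, 0, 0]], [1, [0, 0, 0], [0, 0, 0]]]'

```text
time_s: 15.05
eef_pos: [575.8, -33.5, 145.3]
ee_rot: [-0.028, 0.959, 0.112, 0.259]
force: [-1.8, -0.3, 7.1]
grip_width: -0.003
grip_force: 3.3
```

Call:
servo_tool --commands '[[1, [0, 0, 0.0007], [0, 0, 0]], [1, [0, 0, 0], [0, 0, 0]]]'

```text
time_s: 15.22
eef_pos: [576.5, -33.5, 145.4]
ee_rot: [-0.028, 0.959, 0.112, 0.26]
force: [-4.0, 0.3, 12.2]
grip_width: -0.0
grip_force: 5.8
```

Call:
servo_tool --commands '[[1, [0.001, 0, 0.0003], [0, 0, 0]], [1, [0.001, 0, 0.0003], [0, 0, 0]], [1, [0.001, 0, 0], [0, 0, 0]], [1, [0, 0, 0], [0, 0, 0]]]'

```text
time_s: 15.55
eef_pos: [578.4, -32.7, 146.1]
ee_rot: [-0.028, 0.959, 0.113, 0.259]
force: [-14.2, -2.9, 17.5]
grip_width: 0.002
grip_force: 10.9
```

Call:
servo_tool --commands '[[1, [0, 0, -0.005], [0, 0, 0]], [1, [0, 0, -0.02], [0, 0, 0]], [1, [0, 0, -0.03], [0, 0, 0]], [1, [-0.03, 0, -0.005], [0, 0, 0]], [1, [-0.035, 0, 0], [0, 0, 0]], [1, [0, 0, 0], [0, 0, 0]], [1, [0, 0, 0], [0, 0, 0]]]'

```text
time_s: 16.13
eef_pos: [493.1, -52.4, 163.4]
ee_rot: [-0.029, 0.959, 0.111, 0.257]
force: [0.9, 0.5, 0.2]
grip_width: -0.004
grip_force: 0.0
```

```bash
cat > chk.py <<'E'
from rig import *
from h import *
s=sense(); c=capture('wrist'); c['T_w_tool']=tool(s)
T=cradle(*np.load('cr.npy')[:3]); Ti=np.linalg.inv(T)
print('tool',(Ti@np.r_[s['eef_pos'],1]).round(1),s['time_s'])
g=np.indices(c['z_map'].shape).reshape(2,-1); z=c['z_map'].ravel(); p=c['pixels'].reshape(-1,3).astype(int)
Tw=np.linalg.inv(w2c(c)); P=np.c_[(g[1]-c['cx'])/c['fx']*z,(g[0]-c['cy'])/c['fy']*z,z]@Tw[:3,:3].T+Tw[:3,3]
L=P@Ti[:3,:3].T+Ti[:3,3]
m=(p[:,0]>120)&(p[:,1]<70)&(p[:,2]<70)&(abs(L[:,0])<40)&(abs(L[:,1]+60)<25)&(L[:,2]>75)&(L[:,2]<90)
print('disc',np.percentile(L[m],[2,50,98],axis=0).round(1).tolist())
M=(abs(L[:,1]+60)<3)&(L[:,0]>0)&(L[:,0]<14)&(L[:,2]>43)&(L[:,2]<76); q=L[M]; print('lean',np.polyfit(q[:,2],q[:,0],1))
for a in range(-14,15,3):
    e=(abs(L[:,0]-a)<1.5)&(abs(L[:,1]+60)<20)&(L[:,2]>30)&(L[:,2]<41); print(a,np.percentile(L[e][:,2],[5,50,95]).round(1) if e.sum() else '',end=' ')
E
python3 chk.py
```

```text
tool [-61.  -59.6 137.3   1. ] 16.1333
disc [[-11.2, -66.7, 76.4], [-3.9, -60.0, 78.6], [2.6, -53.4, 80.2]]
lean [-0.07338274  8.56804472]
-14 [33.2 34.2 35.4] -11 [33.1 34.2 35.2] -8 [33.1 34.2 35.4] -5 [33.1 34.2 36. ] -2 [33.1 34.3 39.1] 1 [33.3 34.4 39.3] 4 [33.  34.6 40. ] 7 [33.1 34.4 39.5] 10 [32.9 34.1 35.1] 13 [32.8 34.1 35.3]
```

```bash
cat >> chk.py <<'E'
M=(abs(L[:,1])<2.5)&(L[:,0]>0)&(L[:,0]<14)&(L[:,2]>30)&(L[:,2]<54); q=L[M]; print('\nknob',len(q),np.polyfit(q[:,2],q[:,0],1))
M=(abs(L[:,1])<10)&(abs(L[:,0])<14)&(L[:,2]>54)&(L[:,2]<62); print(np.percentile(L[M],[2,50,98],axis=0))
b=(L[:,1]>20)&(L[:,1]<45)&(abs(L[:,0])<20)&(L[:,2]>22)&(L[:,2]<28); print('bar x',np.percentile(L[b],[1,50,99],axis=0))
b=(L[:,1]>-35)&(L[:,1]<-15)&(abs(L[:,0])<20)&(L[:,2]>22)&(L[:,2]<28); print('bar x',np.percentile(L[b],[1,50,99],axis=0))
E
python3 chk.py
```

```text
tool [-59.6 -60.1 137.4   1. ] 16.1833
disc [[-11.0, -66.6, 76.8], [-4.2, -59.9, 78.7], [2.4, -53.2, 80.0]]
lean [-0.06894443  8.32293478]
-14 [33.1 34.3 35.5] -11 [33.1 34.3 35.1] -8 [33.2 34.1 35.3] -5 [32.9 34.  35.4] -2 [33.2 34.2 39.1] 1 [33.  34.4 39.5] 4 [33.2 34.7 40.1] 7 [32.9 34.4 39.4] 10 [32.9 34.2 35.4] 13 [32.8 34.2 35.4] 
knob 17 [5.64017358e-03 5.68640354e+00]
[[-6.54133497 -5.87461775 54.30927838]
 [-0.43937046 -0.21508939 55.9965434 ]
 [ 5.35868841  5.91721986 57.40237164]]
bar x [[-8.97340211 20.24191841 22.44524151]
 [-0.57803647 32.48545272 24.15711737]
 [ 8.10137128 44.75305855 25.85802226]]
bar x [[ -9.05447659 -34.76113412  22.46029399]
 [ -0.67356849 -24.91582198  24.12865656]
 [  8.03101615 -15.1893376   25.81982828]]
```

The lean is the pin's natural rest in the 12 mm holes (1 mm clearance each side): it came back after pressing, and the head height shows the collar seated to about 0.5 mm. The bar lies on its stop. Hand in.

```bash
python3 -c "
from rig import *
print(finish_job())"
```

```text
the job is handed in; nothing more can be done
None
```

The job is handed in at about 16 s, result not reported: the bar is shut on its stop, the pin is in with its collar on the clevis to about 0.5 mm but leaning about 4° down-slope in the hole's clearance, and the arm went nowhere near the vial or bottles.

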